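Shut and padlock the tool chest

TASK

Shut the lid of the blue tool chest and lock it with the brass padlock that stands open in the housing on its front: swing the shackle round so that its free leg goes down through the eye of the lid's hasp, and press it into the lock until it clicks and stays down. Feel your way in and never force it (no more than 20 N), and leave everything else on the bench where it lies.

Things in the scene. Friction and masses are not known exactly. Their poses are not given: they have to be found in the camera images.
- chest: low blue steel tool chest, 320 long (its y) x 200 deep (its x) x 106 high shut, fixed, on levelling feet that raise its origin (under its centre) 0 to 12 above the bench; z up, front faces its -x. On the front, a dark steel padlock housing: cheeks at y +-14.5 to 18.5 from x -100 to -136, and on top the eye plate (x -100 to -132, y +-30, z 60 to 64)
- seat: floor of the padlock housing, part of the chest, same origin and axes: plate with its top at z 14, x -100 to -166, y +-18.5, with a lip up to z 20 at x -160 to -164; lined with slick white nylon, so that the padlock standing on it slides easily within its play and centres itself as the leg enters
- lid (a joint): lid opening in rad: 0 shut, starts 0.4 to 0.85. It turns about the chest's y axis through chest x +100, z 64; the stiff hinge stays where it is left, and a push of some 5 N down near the front edge shuts it
- lid_front (a point): middle of the lid's top front edge (moves with the lid; shut: chest x -100, y 0, z 106). Below it a steel hasp tab (30 wide, 4 thick) sticks out 34; shut, it lies on the eye plate, top at chest z 68. The eye, a round hole 12 wide through tab and eye plate, is then at chest x -113, y 0: the free leg must go down through it
- padlock: loose brass padlock body, 54 long (x) x 25 thick (y) x 44 high, 0.34 to 0.48 kg, upright on the housing's floor with 2 to 3 of play to each side; origin at the centre of its underside, z up, x towards the chest. Shackle's heel leg at its x -17, socket for the free leg at x +17. Home, its origin is at chest x -130, y 0; it can be shifted by the shackle
- shackle_toe (a point): rounded end of the shackle's free leg (lowest point, on its axis), 34 from the heel axis. Up, it is 59 above the padlock's underside, 5 above the shut hasp tab. A spring lifts it (2.5 N up, rising 0.31 N per mm) and pops it right up if not clicked. 12 before the click a hidden pawl adds a bump of 4 N; it clicks 28 to 35 down, at 12 to 14 N (the depth differs from lock to lock and cannot be seen from outside), hard stop 2 below
- shackle_top (a point): top of the crossbar midway between the legs, 111 above the padlock's underside when up, 76 to 83 locked. Steel shackle of 9 mm round bar, level here for 10, arched down on both sides; it slides down and swings about the heel leg with slight friction; starts up and swung 1.2 to 2.1 rad aside (counter-clockwise from above, to the padlock's +y)
- key: loose brass key, 56 long, 4 thick, flat on the bench near the padlock; to be left alone; origin under the middle of its round bow
- tape: loose yellow tape measure, 65 x 45 x 60 high; leave alone; origin under its centre
- sander: loose cork sanding block, 110 x 65 x 25 high; leave alone; origin under its centre
- chisel: loose wood-handled steel tool, 220 long, lying along its x; leave alone; origin under its middle
- glue: loose white bottle with an orange cap, 56 across, 150 high; leave alone; origin under its centre
- tin: loose open copper-coloured tin, 80 across, 75 high; leave alone; origin under its centre
- blank: loose square wooden blank, 260 x 38 x 38, lying along its x; leave alone; origin under its centre

How it is judged (in metres and radians):
On the way, in this order (a step that is already met when the one before it is completed fails the run):
1. the lid is shut, the shackle still up (value of joint lid below 0.02 rad and z of shackle_toe in the frame of padlock above 0.054 m), for 0.2 s.
2. with the lid shut, the free leg has gone down through the eye (value of joint lid below 0.02 rad and z of shackle_toe in the frame of padlock below 0.049 m and x of shackle_toe in the frame of chest between -0.117 and -0.109 m and y of shackle_toe in the frame of chest between -0.004 and 0.004 m), for 0.05 s.
At the end, for the whole second after the job is handed in: Lid shut (within 0.02 rad); shackle clicked: its tip at most 33.5 mm above the padlock's underside and within 4 mm, seen from above and in either direction, of the eye's centre, staying down by itself; padlock at rest and upright (within 0.1 rad) (value of joint lid below 0.02 rad and z of shackle_toe in the frame of padlock below 0.0335 m and linear speed of padlock below 0.01 m/s and angle between padlock's own z axis and vertical below 0.1 rad and x of shackle_toe in the frame of chest between -0.117 and -0.109 m and y of shackle_toe in the frame of chest between -0.004 and 0.004 m); the robot touches nothing.
It fails at once if the padlock was pressed down on the floor of its housing with more than 26 N, its own weight of up to 5.5 N included (contact force between padlock and seat above 26 N).
It fails at once if the padlock was jammed against the chest with more than 70 N in all (contact force between padlock and chest above 70 N).
It fails at once if something else on the bench was moved by more than 30 mm (distance of any of key, tape, sander, chisel, glue, tin, blank from where it was at the start of the episode above 0.03 m).
It also fails if it takes over 72 s, if anything falls off the work surface, if the arm or the gripper's body presses on something with over 40 N, if the wrist force passes 120 N, or if a joint passes its speed limit or range.

ROBOT

A 6-joint arm with a two-finger parallel gripper is mounted at the origin on the work surface. World frame = base frame: x ahead of the robot, y to its left, z up, the work surface at z = 0. Lengths are in m, angles in degrees, forces in N, time in s.
With the tool pointing down it reaches from about 0.4 to 0.825 m from the base axis. Payload 7 kg.
Tool frame: the origin (TCP) lies at the very end of the fingers, on their centre line; the grasp point (between the pads) lies 19 mm behind it; z points along the fingers, y is the line along which they close (so a half turn about z gives the same grasp; the last joint's range is limited). The gripper opens to 88 mm and grips with 3 to 60 N. Pads are 19 mm wide; open, the fingers measure 130 mm over their backs; the gripper's body (78 mm by 193 mm) begins 47 mm behind the grasp point.
Start: joints at [84.517, 20.546, 0.682, 0, -70.136, -16.507], TCP at [0.253, 0.626, 0.227] pointing down, gripper open.
Joint ranges: [-176.03, 176.03], [-82.01, 121.73], [-58.28, 71.71], [-173.87, 95.51], [-174.79, -0.11], [-173.66, 173.66]. Speed limits (degrees/s): [136.94, 136.94, 172.46, 180, 180, 180].

INTERFACE

Orientations are given as [roll, pitch, yaw] about the fixed x, y, z axes, in that order (R = Rz(yaw) Ry(pitch) Rx(roll)).
In Python, from plant import ctrl gives the robot as it stands.
- The arm moves only by the tool carry_out, never from a script. Its argument "deltas" is a list that holds one entry, the list of rows, each a list of 5 numbers: the shift along the tool's x, y, z scaled (see below), then the turn about the tool's z scaled (see below), then the opening, from -1 (shut) to 1 (fully open). A call has 1 to 5 rows; each row is the pose to reach, as a shift and turn from the pose commanded when the call began, along the tool's axes at that moment, turning the shorter way round; what a row does not reach only later rows make up. The controller multiplies each number of a shift by 20 cm and each number of a turn by 2 pi rad. A row lasts 1/10 s, in which the tool goes at most 50 mm and 8.59 degrees, less where a joint would pass 70% of its speed; a pose out of reach is approached as far as the arm can. A call with a number of a shift or a turn outside -1 to 1 is refused whole. A call with a gripper value outside its range is refused whole. The fingers move at their own pace and stop on an object; the grip force is fixed at half the most. Time passes only in rows, so rows that repeat a pose let the fingers close. It gives the time, the measured TCP pose, the force, the opening and the grip force at its end, in the units of the state.
- ctrl.get_obs(): the state, without advancing time (a new reading comes with each control period).
- ctrl.snapshot(name): name is "side" or "top" or "wrist"; returns a dict with "color" (480x640x3 uint8, red, green, blue), "camera_matrix" (3x3 intrinsics, pixels), "R" (3x3) and "t" (3): a world point X has camera coordinates R X + t. Camera axes: x right, y down, z forward; pixel columns grow to the right and rows downward; lengths in m; the calibration is good to about 2 mm. The wrist camera is an equidistant fisheye: a pixel r from the principal point sees the ray r / f radians off the axis. A picture is of the moment at which its call begins. There is no depth.
- ctrl.close_job(): hands the job in; it is judged then, once.
Trained networks look in a picture, given as the dict that the camera call returned (one of the last four; its "shot" number tells which), for a name from the list of things; names that differ only in an ending like _2 or _b are one class to them, and where a whole thing is asked for, a point or a joint stands for the part that bears it (a point fixed in the world has none). Each returns a list of dicts, best first, with "p" (0 to 1); they miss things now and then, are a little off and sometimes report something else, mostly with a low value. They report only what shows in the picture. A call takes as long as a camera call.
- ctrl.search_frame(picture, name): "centre" ([column, row] in pixels, amid what is visible of it).
- ctrl.silhouettes(picture, name): "mask" (480x640 bool, what is visible of it) and "centre" ([column, row] in pixels, amid what is visible of it).
- ctrl.spot_point(picture, name): "centre" ([column, row] in pixels: a listed point, or the origin of a listed thing).
The state is a dict: "clock": time; "joint_pos": joint angles; "qvel": joint speeds; "tau": joint torques, N m; "tool_pos": TCP position; "orientation": TCP orientation; "force": force on the tool from outside, world axes, zero at the start; "moment": the same for the moment, N m; "opening": finger opening in m; "gripper_force": force on a finger pad.
Only numpy, scipy, OpenCV 4.12 (cv2) and the standard library are available. Lean on these libraries where they do the work, as an engineer would, in place of code of your own. Each camera call takes 0.05 s, during which the arm holds its last target. There are 200 camera calls.

## Working session

There is one attempt and no reset: what is moved stays moved. The work goes in short steps, Python scripts to look and compute and a tool call to move; the robot and the scene stay as the last step left them, time stands still between calls to the robot, and variables do not carry over. Pictures are saved under pics/ and viewed, at most 10 in all, crops included, and the job is handed in when it is done.

Besides the shell and the picture viewer there is one more tool, called after "Emit:" by a JSON object that holds its "api" and its "payload", one argument or row to a line. carry_out: Moves the arm, as the interface text tells. Its arguments: {"type":"object","properties":{"deltas":{"type":"array"}},"required":["deltas"]}

```bash
ls; mkdir -p pics; cat > h.py <<'E'
import numpy as np, cv2
from plant import ctrl
def shot(n,save=None):
    p=ctrl.snapshot(n)
    if save: cv2.imwrite('pics/'+save+'.png',p['color'][:,:,::-1])
    return p
def ray(p,uv):
    K=np.array(p['camera_matrix']);R=np.array(p['R']);t=np.array(p['t'])
    d=np.linalg.inv(K)@[uv[0],uv[1],1]
    return -R.T@t, R.T@d/np.linalg.norm(d)
def onz(p,uv,z):
    c,d=ray(p,uv); return c+d*(z-c[2])/d[2]
def tri(obs):
    A=np.zeros((3,3));b=np.zeros(3);L=[]
    for p,uv in obs:
        c,d=ray(p,uv);M=np.eye(3)-np.outer(d,d);A+=M;b+=M@c;L.append((c,d,M))
    X=np.linalg.solve(A,b)
    return X,[np.linalg.norm(M@(X-c)) for c,d,M in L]
def proj(p,X):
    x=np.array(p['R'])@X+np.array(p['t']);u=np.array(p['camera_matrix'])@x;return u[:2]/u[2]
E
python3 - <<'E'
from h import *
np.set_printoptions(precision=4,suppress=True)
s=shot('side','side0');t=shot('top','top0')
print(ctrl.get_obs())
for n in ['chest','seat','lid_front','padlock','shackle_toe','shackle_top','key','tape','sander','chisel','glue','tin','blank']:
    o=[]
    for nm,p in (('side',s),('top',t)):
        r=ctrl.spot_point(p,n)
        for q in r[:2]: print(n,nm,np.array(q['centre']),round(q['p'],2), onz(p,q['centre'],0) )
        if r:o.append((p,r[0]['centre']))
    if len(o)==2: print('   tri',*tri(o))
E
```

```text
pics
{'clock': 0.1, 'joint_pos': array([ 84.5158,  20.5879,   0.6397,  -0.0176, -70.1365, -16.5064]), 'qvel': array([-0.0813,  0.025 ,  0.1435, -0.0196,  0.0225,  0.0019]), 'tau': array([ -0.0015, -58.4164,  29.3753,   7.0156,   0.0102,  -0.    ]), 'tool_pos': array([0.2526, 0.6255, 0.2257]), 'orientation': array([179.9141,  -0.0082, -21.9966]), 'force': array([-0.3702, -0.2397,  0.0175]), 'moment': array([-0.004 ,  0.0112, -0.0489]), 'gripper_force': 0.0, 'opening': 0.08769436837114182}
chest side [270.8 238.2] 0.6 [0.5085 0.1642 0.    ]
seat side [197.7 198. ] 0.16 [0.3906 0.3711 0.    ]
lid_front side [273.6 180.7] 0.56 [ 0.5875  0.3475 -0.    ]
lid_front top [279.8 243.4] 0.86 [0.5196 0.1242 0.    ]
   tri [0.5113 0.1034 0.2265] [np.float64(0.001542253397374002), np.float64(0.0015422533973740678)]
padlock side [300.5 270. ] 0.56 [0.5337 0.0487 0.    ]
padlock top [319.8 239.6] 0.72 [0.5297 0.0233 0.    ]
   tri [0.5262 0.0234 0.0347] [np.float64(0.0017284740408721625), np.float64(0.0017284740408720735)]
shackle_toe side [289.6 267.6] 0.64 [0.5147 0.0653 0.    ]
shackle_toe top [2
[... 1352 characters left out ...]
7 -0.0071] [np.float64(0.0011539008261371834), np.float64(0.0011539008261371357)]
glue side [454.7 409.9] 0.86 [ 0.6549 -0.3525  0.    ]
glue top [471.5 193.1] 0.96 [ 0.6491 -0.3593  0.    ]
   tri [ 0.6478 -0.3556  0.0151] [np.float64(0.0009523371096661092), np.float64(0.0009523371096662088)]
tin side [199.8 200. ] 0.73 [0.3935 0.3617 0.    ]
tin top [185.4 298.2] 0.82 [0.3806 0.3602 0.    ]
   tri [0.387  0.3574 0.0057] [np.float64(0.0061293017176392095), np.float64(0.00612930171763928)]
blank side [288.3 266.1] 0.31 [0.5137 0.0704 0.    ]
blank top [149.2 204.8] 0.58 [0.6162 0.458  0.    ]
   tri [ 0.7378  0.7905 -0.9659] [np.float64(0.008400170778460492), np.float64(0.00840017077846062)]
```

View pics/side0.png

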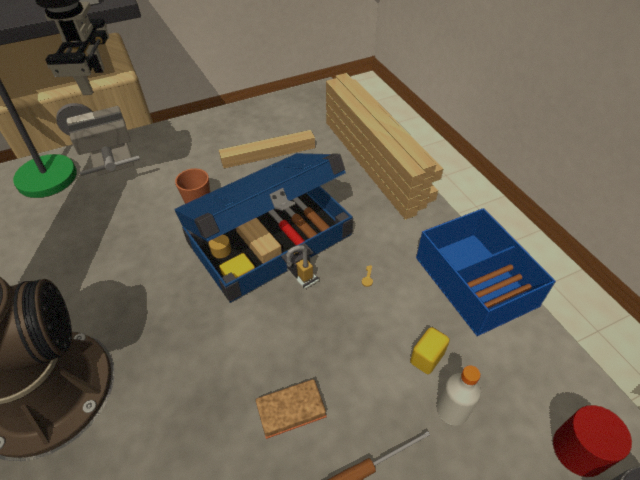

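View pics/top0.png

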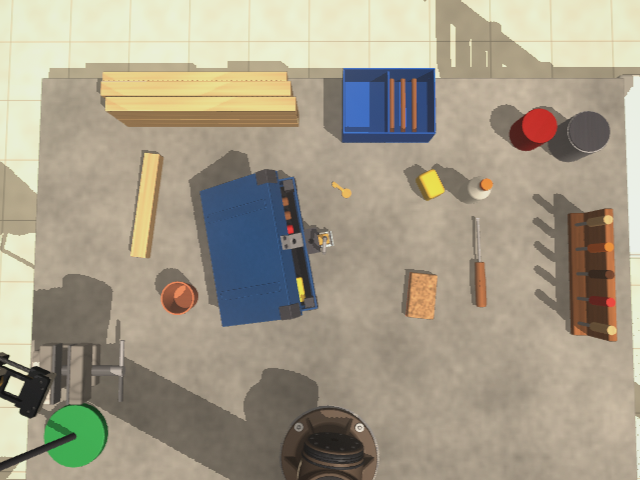

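The side view shows the chest with its lid open, hasp at about (280,197), the padlock at (303,272), and the shackle near (300,250). In the top view the padlock is at (323,239) right of the hasp at (290,241), so the front faces world -y. I'll move towards it with the fingers shut and raised.

Emit:
{"api": "carry_out", "payload": {
  "deltas": [
    [[0.1, 0.1, -0.25, 0, -1], [0.3, 0.25, -0.4, 0, -1], [0.55, 0.42, -0.4, 0, -1], [0.75, 0.58, -0.4, 0, -1], [0.95, 0.72, -0.4, 0, -1]]
  ]
}}

```text
clock: 1.9
tool_pos: [0.3633, 0.4392, 0.3071]
orientation: [-179.9, 0.0, -22.0]
force: [1.0, 0.6, -0.3]
opening: 0.0532
gripper_force: 0.0
```

Emit:
{"api": "carry_out", "payload": {
  "deltas": [
    [[0.2, 0.15, 0, 0, -1], [0.4, 0.3, 0, 0, -1], [0.6, 0.46, 0, 0, -1], [0.8, 0.61, 0, 0, -1], [0.95, 0.72, 0, 0, -1]]
  ]
}}

```text
clock: 2.4
tool_pos: [0.4858, 0.2336, 0.3068]
orientation: [-180.0, -0.0, -22.0]
force: [0.9, 0.1, -0.3]
opening: 0.013
gripper_force: 0.0
```

```bash
python3 - <<'E'
from h import *
np.set_printoptions(precision=4,suppress=True)
w=shot('wrist','w0');o=ctrl.get_obs();print(o['clock'],o['tool_pos'],o['orientation'],o['force'])
print(w['camera_matrix'],w['R'],w['t'])
for n in ['lid_front','padlock','shackle_toe','shackle_top','key']:
    print(n,[(np.array(q['centre']),round(q['p'],2)) for q in ctrl.spot_point(w,n)[:2]])
E
```

```text
2.45 [0.4874 0.2305 0.3067] [179.9598  -0.061  -22.117 ] [ 0.8084 -1.5307  1.3448]
[[371.6483   0.     319.1745]
 [  0.     371.6483 236.3798]
 [  0.       0.       1.    ]] [[-0.3759 -0.9267 -0.0002]
 [-0.8821  0.3577  0.3065]
 [-0.2839  0.1154 -0.9519]] [0.3993 0.2815 0.5791]
lid_front [(array([470.7, 146.1]), 0.81)]
padlock [(array([460.7, 103.1]), 0.82), (array([613.3, 143.3]), 0.41)]
shackle_toe []
shackle_top [(array([516.6, 107.2]), 0.73)]
key [(array([466.4,   1.7]), 0.72)]
```

View pics/w0.png

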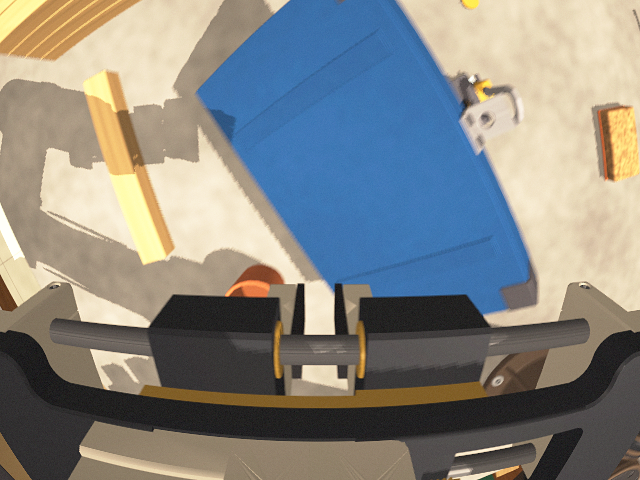

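The wrist view shows the lid top, the hasp tab with its eye at (487,122), and the shackle crossbar at (517,105). I'll add a fisheye model and combine all three views.

```bash
cat >> h.py <<'E'
def ray(p,uv):
    K=np.array(p['camera_matrix']);R=np.array(p['R']);t=np.array(p['t'])
    d=np.linalg.inv(K)@[uv[0],uv[1],1]
    if abs(K[0,0]-371.6)<1:
        r=np.hypot(d[0],d[1])+1e-9; d=np.array([d[0]/r*np.sin(r),d[1]/r*np.sin(r),np.cos(r)])
    return -R.T@t, R.T@d/np.linalg.norm(d)
E
python3 - <<'E'
from h import *
np.set_printoptions(precision=4,suppress=True)
w=shot('wrist');s=shot('side');t=shot('top')
o=ctrl.get_obs();print(o['tool_pos'],o['force'])
for n in ['lid_front','padlock','shackle_top','shackle_toe','key']:
    ob=[]
    for nm,p in (('w',w),('s',s),('t',t)):
        r=[q for q in ctrl.spot_point(p,n)[:3]]
        print(n,nm,[(np.round(q['centre']),round(q['p'],2)) for q in r])
        if r: ob.append((p,r[0]['centre']))
    if len(ob)>1: print('  ',*tri(ob))
    if len(ob)>2: print('  ws',tri(ob[:2])[0],'wt',tri([ob[0],ob[2]])[0])
# lid mask corners in wrist
for uv in [(487,122),(535,300),(197,92)]: print(onz(w,uv,.2))
E
```

```text
[0.4845 0.2371 0.3063] [ 0.2699 -0.6631 -0.0791]
lid_front w [(array([470., 139.]), 0.73), (array([614., 142.]), 0.63)]
lid_front s [(array([274., 181.]), 0.82)]
lid_front t [(array([280., 247.]), 0.73)]
   [0.5109 0.1076 0.2172] [np.float64(0.004939829982775535), np.float64(0.005625717746507383), np.float64(0.009189405234170634)]
  ws [0.5156 0.1113 0.2174] wt [0.5067 0.1041 0.1934]
padlock w [(array([461., 100.]), 0.82)]
padlock s [(array([302., 271.]), 0.76)]
padlock t [(array([323., 237.]), 0.58)]
   [0.5307 0.0252 0.0216] [np.float64(0.007234408220815191), np.float64(0.003721873892512922), np.float64(0.010107979661186092)]
  ws [0.5289 0.0309 0.0203] wt [ 0.531   0.0183 -0.0077]
shackle_top w [(array([520., 105.]), 0.7)]
shackle_top s [(array([299., 242.]), 0.65), (array([268., 153.]), 0.53), (array([301., 270.]), 0.31)]
shackle_top t [(array([326., 245.]), 0.58)]
   [0.5156 0.0125 0.1351] [np.float64(0.004457821534958176), np.float64(0.005981747875935364), np.float64(0.005887000278262241)]
  ws [0.5181 0.0159 0.1349] wt [0.5121 0.0083 0.1193]
shackle_toe w []
shackle_toe s [(array([289., 266.]), 0.75)]
shackle_toe t [(array([324., 252.]), 0.5)]
   [0.4961 0.0118 0.0797] [np.float64(0.00020556216888801719), np.float64(0.00020556216888801553)]
key w []
key s [(array([365., 282.]), 0.5), (array([270., 240.]), 0.29)]
key t [(array([347., 194.]), 0.43)]
   [ 0.6442 -0.0444  0.0045] [np.float64(0.0011549330783006408), np.float64(0.001154933078300801)]
[0.5192 0.087  0.2   ]
[0.3524 0.0777 0.2   ]
[0.6172 0.278  0.2   ]
```

Emit:
{"api": "carry_out", "payload": {
  "deltas": [
    [[0.18, 0.15, 0, 0, -1], [0.35, 0.3, 0, 0, -1], [0.52, 0.45, 0.1, 0, -1], [0.52, 0.45, 0.25, 0, -1], [0.52, 0.45, 0.38, 0, -1]]
  ]
}}

```text
clock: 4.1
tool_pos: [0.548, 0.112, 0.2291]
orientation: [-180.0, 0.0, -22.2]
force: [0.2, 1.2, -0.2]
opening: 0.0005
gripper_force: 0.0
```

Emit:
{"api": "carry_out", "payload": {
  "deltas": [
    [[0.02, 0.03, 0.08, 0, -1], [0.04, 0.07, 0.16, 0, -1], [0.07, 0.11, 0.24, 0, -1], [0.1, 0.16, 0.32, 0, -1], [0.12, 0.2, 0.4, 0, -1]]
  ]
}}

```text
clock: 4.6
tool_pos: [0.5557, 0.0672, 0.1502]
orientation: [-179.9, -0.1, -22.0]
force: [0.6, 1.0, 1.2]
opening: 0.0003
gripper_force: 0.7
```

Emit:
{"api": "carry_out", "payload": {
  "deltas": [
    [[0, 0.01, 0.03, 0, -1], [0, 0.02, 0.06, 0, -1], [0.0, 0.02, 0.09, 0, -1], [0.0, 0.02, 0.12, 0, -1], [0.0, 0.02, 0.13, 0, -1]]
  ]
}}

```text
clock: 5.1
tool_pos: [0.5533, 0.0641, 0.1239]
orientation: [180.0, 0.0, -22.0]
force: [-0.3, -1.3, 0.8]
opening: 0.0003
gripper_force: 0.8
```

```bash
python3 - <<'E'
from h import *
s=shot('side','s1');o=ctrl.get_obs();print(o['tool_pos'],o['force'])
c=s['color'][120:320,150:400];cv2.imwrite('pics/s1c.png',cv2.resize(c,None,fx=3,fy=3,interpolation=2)[:,:,::-1])
E
```

```text
[0.55321733 0.06413938 0.12374719] [-0.40775436 -0.3509408  -0.06913454]
```

View pics/s1c.png

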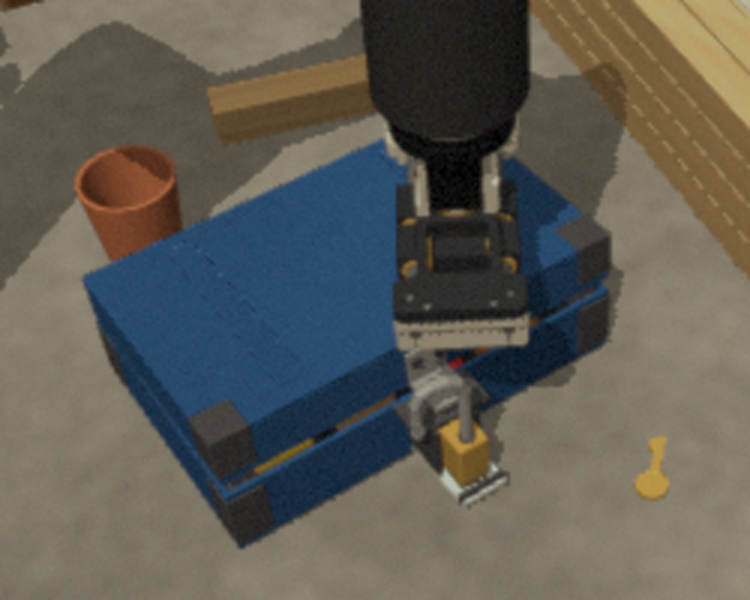

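The lid is nearly shut, with a small gap along the front at about (300,440) in the crop. The padlock is at (465,455). I'll press on in small steps.

Emit:
{"api": "carry_out", "payload": {
  "deltas": [
    [[0, 0, 0.015, 0, -1], [0, 0, 0.03, 0, -1], [0, 0, 0.04, 0, -1]]
  ]
}}

```text
clock: 5.45
tool_pos: [0.5535, 0.064, 0.1162]
orientation: [-180.0, -0.0, -22.0]
force: [0.6, -0.8, 1.7]
opening: 0.0002
gripper_force: 0.7
```

Emit:
{"api": "carry_out", "payload": {
  "deltas": [
    [[0, 0, 0.01, 0, -1], [0, 0, 0.02, 0, -1]]
  ]
}}

```text
clock: 5.65
tool_pos: [0.5535, 0.0639, 0.1122]
orientation: [-180.0, -0.0, -22.0]
force: [0.2, 0.4, 0.5]
opening: 0.0005
gripper_force: 0.7
```

Emit:
{"api": "carry_out", "payload": {
  "deltas": [
    [[0, 0, 0.01, 0, -1], [0, 0, 0.015, 0, -1]]
  ]
}}

```text
clock: 5.85
tool_pos: [0.5537, 0.0638, 0.1108]
orientation: [180.0, -0.0, -22.0]
force: [-8.4, -0.4, 23.3]
opening: 0.0003
gripper_force: 11.6
```

Emit:
{"api": "carry_out", "payload": {
  "deltas": [
    [[0, 0, 0.01, 0, -1], [0, 0, 0.01, 0, -1]]
  ]
}}

```text
clock: 6.05
tool_pos: [0.5537, 0.0639, 0.1107]
orientation: [-180.0, -0.1, -21.9]
force: [-13.0, -0.1, 31.5]
opening: 0.0003
gripper_force: 15.6
```

```bash
python3 - <<'E'
from h import *
s=shot('side','s2');o=ctrl.get_obs();print(o['tool_pos'],o['force'],o['tau'])
c=s['color'][170:310,180:360];cv2.imwrite('pics/s2c.png',cv2.resize(c,None,fx=4,fy=4,interpolation=2)[:,:,::-1])
E
```

```text
[0.55371701 0.06386473 0.1107063 ] [-11.98284836  -0.69072727  30.99439939] [ -0.73747616 -31.01683259  20.56652069   4.12102148   4.23638105
  -0.05460089]
```

View pics/s2c.png

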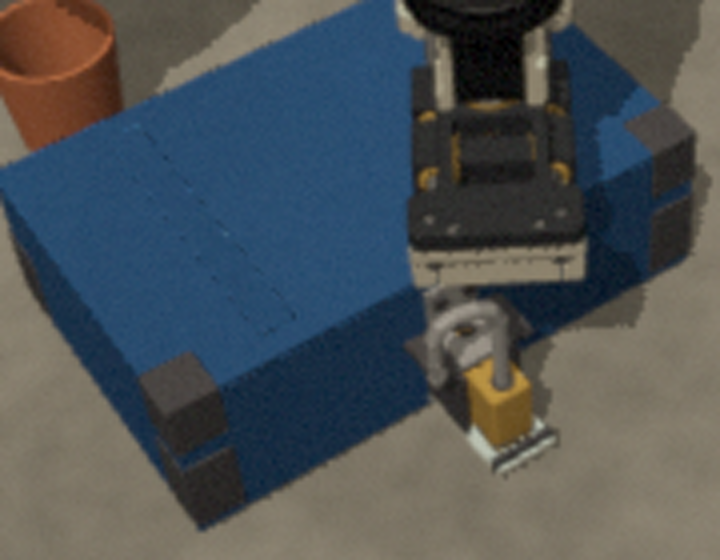

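The lid is shut: in the crop its front edge meets the body with no gap, and the force rises to 31 N at z 0.1107. The shackle is up, heel at (505,370) and free leg at (435,350). I'll rise, turn and look closely.

Emit:
{"api": "carry_out", "payload": {
  "deltas": [
    [[0, 0, -0.1, 0, -1], [0, 0, -0.3, 0, -1], [-0.1, 0.13, -0.5, -0.02, -0.3], [-0.2, 0.27, -0.7, -0.04, -0.3], [-0.29, 0.4, -0.7, -0.061, -0.3]]
  ]
}}

```text
clock: 6.6
tool_pos: [0.4712, 0.0117, 0.2517]
orientation: [-179.9, -0.4, 0.3]
force: [0.2, 0.2, 0.1]
opening: 0.0186
gripper_force: 0.0
```

```bash
python3 - <<'E'
from h import *
np.set_printoptions(precision=4,suppress=True)
w=shot('wrist','w1');s=shot('side');t=shot('top')
o=ctrl.get_obs();print(o['clock'],o['tool_pos'],o['orientation'],o['force'],o['opening'])
for n in ['lid_front','padlock','shackle_top','shackle_toe']:
    ob=[]
    for nm,p in (('w',w),('s',s),('t',t)):
        r=[q for q in ctrl.spot_point(p,n)[:3]]
        print(n,nm,[(np.round(q['centre']),round(q['p'],2)) for q in r])
        if r: ob.append((p,r[0]['centre']))
    if len(ob)>1: print('  ',*tri(ob))
E
```

```text
6.75 [0.4686 0.011  0.2484] [-179.894    -0.1372   -0.0328] [ 0.4381 -0.1881 -0.2374] 0.028599210067701816
lid_front w [(array([265., 163.]), 0.85)]
lid_front s [(array([288., 236.]), 0.8), (array([427., 358.]), 0.22)]
lid_front t [(array([304., 240.]), 0.78)]
   [0.5196 0.0578 0.1096] [np.float64(0.0016818161014507964), np.float64(0.004088308900873857), np.float64(0.0025397288709083964)]
padlock w [(array([302., 151.]), 0.75), (array([189., 171.]), 0.19)]
padlock s [(array([302., 273.]), 0.56), (array([269., 240.]), 0.54), (array([299., 244.]), 0.26)]
padlock t []
   [0.5266 0.0292 0.018 ] [np.float64(0.002915963595751446), np.float64(0.002915963595751439)]
shackle_top w [(array([317., 175.]), 0.98)]
shackle_top s [(array([298., 244.]), 0.69)]
shackle_top t [(array([347., 194.]), 0.67), (array([467., 193.]), 0.29)]
   [ 0.5497 -0.0135  0.185 ] [np.float64(0.03870730761228909), np.float64(0.04302330737276123), np.float64(0.07263848878903734)]
shackle_toe w []
shackle_toe s [(array([288., 266.]), 0.6)]
shackle_toe t []
```

View pics/w1.png

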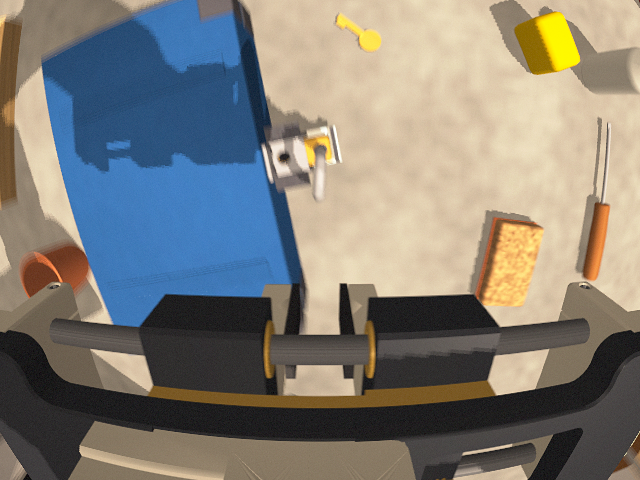

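The wrist view shows the lid shut, the eye at about (286,158), heel top near (321,148), and the bar running to about (318,195). I'll enlarge this.

```bash
python3 - <<'E'
from h import *
import pickle
w=shot('wrist','w2');pickle.dump({k:w[k] for k in('camera_matrix','R','t')},open('w2.pkl','wb'))
c=w['color'][110:210,245:355];cv2.imwrite('pics/w2c.png',cv2.resize(c,None,fx=6,fy=6,interpolation=cv2.INTER_CUBIC)[:,:,::-1])
E
```

```text
(no output)
```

View pics/w2c.png

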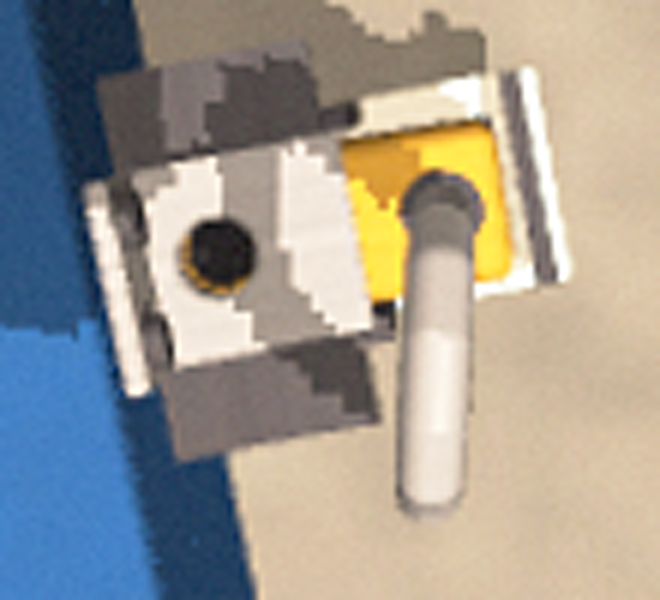

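```bash
python3 - <<'E'
from h import *
import pickle
np.set_printoptions(precision=4,suppress=True)
w=pickle.load(open('w2.pkl','rb'))
f=lambda u,z:onz(w,(u[0]/6+245-.4,u[1]/6+110-.4),z)
dz=.0047
eye=f((220,256),dz+.068);print('eye',eye)
P={k:f(u,dz+z) for k,u,z in [('pb-',(100,80),.064),('pb+',(180,460),.064),('pf-',(305,42),.064),('pf+',(378,425),.064),('tf-',(338,138),.068),('tf+',(370,330),.068)]}
for a,b in (('pb-','pb+'),('pf-','pf+'),('tf-','tf+'),('pb-','pf-'),('pb+','pf+')):
    v=(P[b]-P[a])[:2];print(a,b,np.linalg.norm(v),np.degrees(np.arctan2(v[1],v[0])))
print({k:v[:2] for k,v in P.items()})
print('heel base',f((443,203),dz+.014+.044))
for u in [(439,270),(436,345),(433,420)]: print('bar',f(u,dz+.014+.1065))
print('barend',f((430,512),dz+.014+.095))
for u in [(492,125),(512,280),(372,302),(345,140)]: print('body',f(u,dz+.058))
E
```

```text
eye [0.5247 0.0455 0.0727]
pb- pb+ 0.05958010247928632 -169.49627842332455
pf- pf+ 0.05934450510653701 -169.82428697898422
tf- tf+ 0.02921604026453888 -171.09341995366802
pb- pf- 0.03126963388608265 -80.781111114285
pb+ pf+ 0.030925526543843587 -80.35703753421274
{'pb-': array([0.5516, 0.0636]), 'pb+': array([0.493 , 0.0527]), 'pf-': array([0.5566, 0.0327]), 'pf+': array([0.4982, 0.0222]), 'tf-': array([0.5422, 0.0277]), 'tf+': array([0.5133, 0.0232])}
heel base [0.5317 0.0123 0.0627]
bar [0.5272 0.0127 0.1252]
bar [0.5177 0.0131 0.1252]
bar [0.5081 0.0135 0.1252]
barend [0.4938 0.014  0.1137]
body [0.5437 0.0048 0.0627]
body [0.5198 0.0017 0.0627]
body [0.5165 0.0232 0.0627]
body [0.5415 0.0271 0.0627]
```

Emit:
{"api": "carry_out", "payload": {
  "deltas": [
    [[0.12, 0, 0.1, 0.006, -0.3], [0.23, -0.01, 0.3, 0.006, -0.3], [0.23, -0.01, 0.5, 0.006, -0.3], [0.23, -0.01, 0.52, 0.006, -0.3], [0.23, -0.01, 0.52, 0.006, -0.3]]
  ]
}}

```text
clock: 7.9
tool_pos: [0.5153, 0.013, 0.1431]
orientation: [179.9, 0.1, -2.2]
force: [0.6, 0.5, 0.2]
opening: 0.0305
gripper_force: 0.0
```

```bash
python3 - <<'E'
from h import *
np.set_printoptions(precision=4,suppress=True)
w=shot('wrist','w3')
o=ctrl.get_obs();print(o['clock'],o['tool_pos'],o['orientation'],o['force'],o['opening'])
E
```

```text
7.95 [0.5163 0.0134 0.1446] [179.9755  -0.0465  -2.1591] [ 0.3846  0.358  -0.1035] 0.030571218369545402
```

Emit:
{"api": "carry_out", "payload": {
  "deltas": [
    [[0, 0, 0.06, 0, -0.3], [0, 0, 0.12, 0, -0.3], [0, 0, 0.17, 0, -0.3], [0, 0, 0.17, 0, -0.3], [0, 0, 0.17, 0, -0.3]]
  ]
}}

```text
clock: 8.45
tool_pos: [0.5157, 0.0133, 0.1092]
orientation: [180.0, 0.0, -2.2]
force: [-0.1, -0.3, 0.5]
opening: 0.0309
gripper_force: 0.0
```

Emit:
{"api": "carry_out", "payload": {
  "deltas": [
    [[0, 0, 0, 0, -1], [0, 0, 0, 0, -1], [0, 0, 0, 0, -1], [0, 0, 0, 0, -1], [0, 0, 0, 0, -1]]
  ]
}}

```text
clock: 8.95
tool_pos: [0.5159, 0.0133, 0.1095]
orientation: [180.0, -0.0, -2.2]
force: [0.5, -1.1, 2.3]
opening: 0.0084
gripper_force: 30.0
```

```bash
python3 - <<'E'
from h import *
np.set_printoptions(precision=4,suppress=True)
w=shot('wrist','w4');s=shot('side')
o=ctrl.get_obs();print(o['clock'],o['tool_pos'],o['orientation'],o['force'],o['opening'],o['gripper_force'])
c=np.vstack([cv2.resize(w['color'][100:340,200:440],(480,480))]);d=cv2.resize(s['color'][210:310,250:350],(320,320));m=np.zeros((480,800,3),np.uint8);m[:,:480]=c;m[:320,480:]=d
cv2.imwrite('pics/m4.png',m[:,:,::-1])
E
```

```text
9.05 [0.5159 0.0133 0.1095] [179.996   -0.0212  -2.1852] [ 0.95  -1.145  1.683] 0.008013008547963945 29.97936161395046
```

View pics/m4.png

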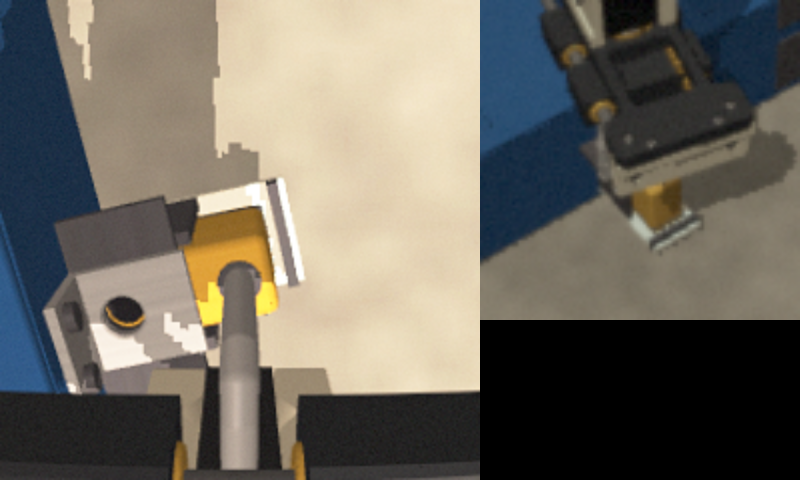

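The bar is held between the pads, with the leg standing at the heel. Now swing it round the heel on an arc of radius 15.3 mm, 26° per call.

Emit:
{"api": "carry_out", "payload": {
  "deltas": [
    [[0.0003, -0.0069, 0, 0.0144, -1], [0.0013, -0.0138, 0, 0.0289, -1], [0.0028, -0.0206, 0, 0.0433, -1], [0.005, -0.0272, 0, 0.0578, -1], [0.0077, -0.0335, 0, 0.0722, -1]]
  ]
}}

```text
clock: 9.55
tool_pos: [0.5177, 0.02, 0.1095]
orientation: [-180.0, -0.0, -28.4]
force: [0.9, -1.5, 1.3]
opening: 0.0079
gripper_force: 30.0
```

```bash
python3 - <<'E'
from h import *
np.set_printoptions(precision=4,suppress=True)
o=ctrl.get_obs();print(o['clock'],o['tool_pos'],o['orientation'],o['force'],o['moment'],o['opening'],o['joint_pos'])
E
```

```text
9.55 [0.5177 0.02   0.1095] [-179.9989   -0.0238  -28.3886] [ 0.9377 -1.536   1.2587] [-0.5856 -0.1583 -0.0356] 0.007889626747512259 [ 23.9508  12.1965 -28.0186   0.0238 -49.7694  37.6452]
```

Emit:
{"api": "carry_out", "payload": {
  "deltas": [
    [[0.0003, -0.0069, 0, 0.0144, -1], [0.0013, -0.0138, 0, 0.0289, -1], [0.0028, -0.0206, 0, 0.0433, -1], [0.005, -0.0272, 0, 0.0578, -1], [0.0077, -0.0335, 0, 0.0722, -1]]
  ]
}}

```text
clock: 10.05
tool_pos: [0.5222, 0.0251, 0.1095]
orientation: [-180.0, -0.0, -54.4]
force: [-0.2, -2.3, 1.4]
opening: 0.0078
gripper_force: 30.0
```

Emit:
{"api": "carry_out", "payload": {
  "deltas": [
    [[0.0003, -0.0069, 0, 0.0144, -1], [0.0013, -0.0138, 0, 0.0289, -1], [0.0028, -0.0206, 0, 0.0433, -1], [0.005, -0.0272, 0, 0.0578, -1], [0.0077, -0.0335, 0, 0.0722, -1]]
  ]
}}

```text
clock: 10.55
tool_pos: [0.5286, 0.0278, 0.1095]
orientation: [-180.0, -0.0, -80.4]
force: [1.1, -1.7, 2.3]
opening: 0.008
gripper_force: 30.0
```

```bash
python3 - <<'E'
from h import *
np.set_printoptions(precision=4,suppress=True)
w=shot('wrist','w5');s=shot('side')
o=ctrl.get_obs();print(o['clock'],o['tool_pos'],o['orientation'],o['force'],o['moment'],o['opening'])
c=cv2.resize(w['color'][150:350,220:420],(480,480),interpolation=2);d=cv2.resize(s['color'][220:300,260:340],(320,320));m=np.zeros((480,800,3),np.uint8);m[:,:480]=c;m[:320,480:]=d
cv2.imwrite('pics/m5.png',m[:,:,::-1])
E
```

```text
10.65 [0.5286 0.0278 0.1095] [-179.9855   -0.0155  -80.2345] [ 0.168  -1.1769  2.7007] [-0.4896 -0.1348 -0.0209] 0.008252063439904308
```

View pics/m5.png

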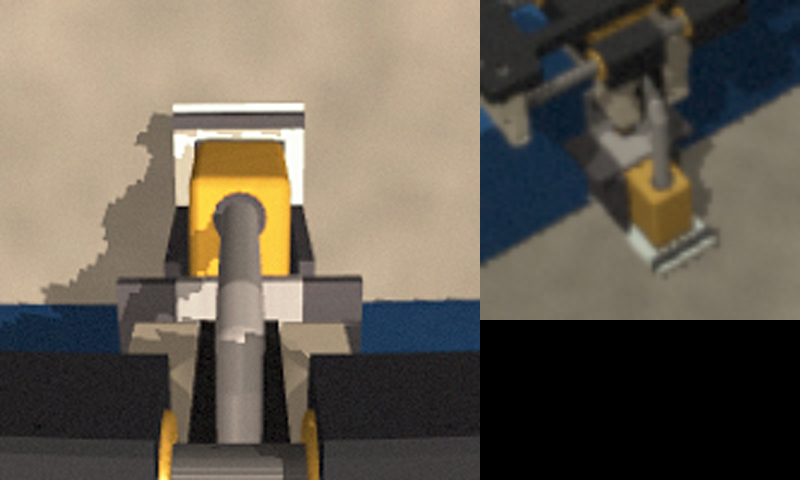

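The bar (column 240) lines up with the plate's centre (118 to 362) and the body. The toe should be within about 1 mm of the eye. I'll press down in small steps while watching the force.

Emit:
{"api": "carry_out", "payload": {
  "deltas": [
    [[0, 0, 0.008, 0, -1], [0, 0, 0.016, 0, -1], [0, 0, 0.023, 0, -1], [0, 0, 0.03, 0, -1], [0, 0, 0.035, 0, -1]]
  ]
}}

```text
clock: 11.15
tool_pos: [0.5286, 0.0279, 0.1024]
orientation: [-180.0, -0.0, -80.1]
force: [0.3, -2.0, 4.7]
opening: 0.0082
gripper_force: 30.0
```

Emit:
{"api": "carry_out", "payload": {
  "deltas": [
    [[0, 0, 0.008, 0, -1], [0, 0, 0.016, 0, -1], [0, 0, 0.023, 0, -1], [0, 0, 0.03, 0, -1], [0, 0, 0.035, 0, -1]]
  ]
}}

```text
clock: 11.65
tool_pos: [0.5287, 0.0278, 0.0955]
orientation: [-180.0, -0.0, -80.1]
force: [0.9, -2.0, 6.0]
opening: 0.0084
gripper_force: 30.0
```

```bash
python3 - <<'E'
from h import *
np.set_printoptions(precision=4,suppress=True)
w=shot('wrist','w6');o=ctrl.get_obs();print(o['clock'],o['tool_pos'],o['orientation'],o['force'],o['moment'],o['opening'],ctrl.spot_point(w,'shackle_top')[:1])
E
```

```text
11.7 [0.5287 0.0278 0.0954] [-179.9718   -0.0111  -80.1423] [ 0.6858 -2.2248  6.7787] [-0.8451 -0.2221  0.0313] 0.00811320353972699 [{'centre': [316.2, 327.5], 'p': 0.91}]
```

Toe is 14 mm down and the force follows the spring alone, so the leg is in the eye without rubbing. Carrying on gently.

Emit:
{"api": "carry_out", "payload": {
  "deltas": [
    [[0, 0, 0.005, 0, -1], [0, 0, 0.01, 0, -1], [0, 0, 0.015, 0, -1], [0, 0, 0.02, 0, -1], [0, 0, 0.025, 0, -1]]
  ]
}}

```text
clock: 12.25
tool_pos: [0.5288, 0.0278, 0.0908]
orientation: [-180.0, -0.0, -80.1]
force: [-0.6, -2.8, 8.5]
opening: 0.0081
gripper_force: 30.0
```

Emit:
{"api": "carry_out", "payload": {
  "deltas": [
    [[0, 0, 0.005, 0, -1], [0, 0, 0.01, 0, -1], [0, 0, 0.015, 0, -1]]
  ]
}}

```text
clock: 12.55
tool_pos: [0.5288, 0.0279, 0.0878]
orientation: [-180.0, -0.0, -80.1]
force: [0.1, -1.8, 9.5]
opening: 0.008
gripper_force: 30.0
```

Emit:
{"api": "carry_out", "payload": {
  "deltas": [
    [[0, 0, 0.005, 0, -1], [0, 0, 0.01, 0, -1], [0, 0, 0.015, 0, -1]]
  ]
}}

```text
clock: 12.85
tool_pos: [0.5288, 0.0279, 0.085]
orientation: [-179.9, -0.0, -80.1]
force: [-1.0, -2.9, 11.7]
opening: 0.0079
gripper_force: 30.0
```

Emit:
{"api": "carry_out", "payload": {
  "deltas": [
    [[0, 0, 0.005, 0, -1], [0, 0, 0.01, 0, -1], [0, 0, 0.015, 0, -1]]
  ]
}}

```text
clock: 13.15
tool_pos: [0.5289, 0.0279, 0.0823]
orientation: [-179.9, -0.0, -80.1]
force: [-1.9, -3.2, 13.2]
opening: 0.008
gripper_force: 30.0
```

Emit:
{"api": "carry_out", "payload": {
  "deltas": [
    [[0, 0, 0.005, 0, -1], [0, 0, 0.01, 0, -1]]
  ]
}}

```text
clock: 13.35
tool_pos: [0.529, 0.0279, 0.0803]
orientation: [-179.9, -0.0, -80.1]
force: [-1.5, -2.4, 14.3]
opening: 0.0082
gripper_force: 30.0
```

Emit:
{"api": "carry_out", "payload": {
  "deltas": [
    [[0, 0, 0.005, 0, -1], [0, 0, 0.01, 0, -1]]
  ]
}}

```text
clock: 13.55
tool_pos: [0.529, 0.0279, 0.0783]
orientation: [-179.9, -0.0, -80.1]
force: [-1.4, -1.7, 13.2]
opening: 0.008
gripper_force: 30.0
```

Emit:
{"api": "carry_out", "payload": {
  "deltas": [
    [[0, 0, 0.005, 0, -1], [0, 0, 0.005, 0, -1]]
  ]
}}

```text
clock: 13.75
tool_pos: [0.5289, 0.0279, 0.0771]
orientation: [-179.9, -0.0, -80.1]
force: [-1.3, -2.8, 11.5]
opening: 0.0082
gripper_force: 30.0
```

Emit:
{"api": "carry_out", "payload": {
  "deltas": [
    [[0, 0, 0.005, 0, -1], [0, 0, 0.005, 0, -1]]
  ]
}}

```text
clock: 13.95
tool_pos: [0.5288, 0.0278, 0.076]
orientation: [-179.9, -0.0, -80.1]
force: [-0.4, -2.4, 10.6]
opening: 0.008
gripper_force: 30.0
```

```bash
python3 - <<'E'
from h import *
np.set_printoptions(precision=4,suppress=True)
s=shot('side');w=shot('wrist')
o=ctrl.get_obs();print(o['clock'],o['tool_pos'],o['orientation'],o['force'],o['moment'],o['opening'])
print(ctrl.spot_point(s,'shackle_top')[:1],ctrl.spot_point(w,'shackle_top')[:1])
c=cv2.resize(w['color'][150:350,220:420],(480,480),interpolation=2);d=cv2.resize(s['color'][220:300,260:340],(320,320));m=np.zeros((480,800,3),np.uint8);m[:,:480]=c;m[:320,480:]=d
cv2.imwrite('pics/m7.png',m[:,:,::-1])
E
```

```text
14.05 [0.5288 0.0279 0.0759] [-179.9472   -0.0138  -80.1337] [-0.3276 -2.3573  9.8422] [-0.8797  0.1663 -0.0064] 0.007946728926881651
[{'centre': [301.7, 246.4], 'p': 0.62}] [{'centre': [317.0, 327.9], 'p': 0.98}]
```

Emit:
{"api": "carry_out", "payload": {
  "deltas": [
    [[0, 0, 0.005, 0, -1], [0, 0, 0.005, 0, -1]]
  ]
}}

```text
clock: 14.35
tool_pos: [0.5289, 0.0278, 0.0752]
orientation: [-179.9, -0.0, -80.1]
force: [-1.8, -3.0, 13.2]
opening: 0.0079
gripper_force: 30.0
```

Emit:
{"api": "carry_out", "payload": {
  "deltas": [
    [[0, 0, 0.005, 0, -1], [0, 0, 0.005, 0, -1]]
  ]
}}

```text
clock: 14.55
tool_pos: [0.529, 0.0279, 0.0743]
orientation: [-179.9, -0.0, -80.1]
force: [-3.2, -2.3, 12.8]
opening: 0.008
gripper_force: 30.0
```

View pics/m7.png

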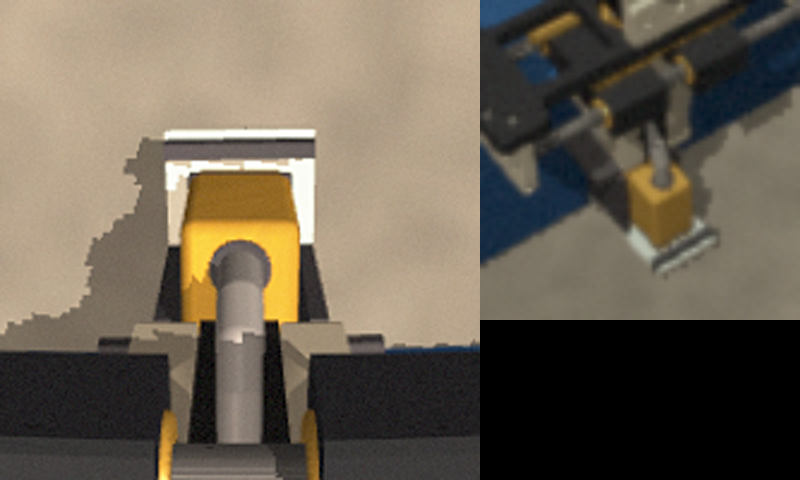

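Emit:
{"api": "carry_out", "payload": {
  "deltas": [
    [[0, 0, 0.005, 0, -1], [0, 0, 0.005, 0, -1]]
  ]
}}

```text
clock: 14.75
tool_pos: [0.529, 0.0279, 0.0735]
orientation: [-179.9, -0.0, -80.1]
force: [-2.7, -2.8, 16.1]
opening: 0.0081
gripper_force: 30.0
```

```bash
python3 - <<'E'
from h import *
np.set_printoptions(precision=4,suppress=True)
w=shot('wrist')
f=[]
for i in range(3): w=shot('wrist'); o=ctrl.get_obs();f.append(o['force'][2])
print(o['clock'],o['tool_pos'],f,ctrl.spot_point(w,'shackle_top')[:1])
E
```

```text
14.95 [0.529  0.0279 0.0736] [np.float64(14.788748546509156), np.float64(16.14295751411375), np.float64(15.233149986996258)] [{'centre': [318.9, 327.9], 'p': 0.89}]
```

Emit:
{"api": "carry_out", "payload": {
  "deltas": [
    [[0, 0, -0.005, 0, -1], [0, 0, -0.01, 0, -1]]
  ]
}}

```text
clock: 15.2
tool_pos: [0.529, 0.0279, 0.0754]
orientation: [-179.9, -0.0, -80.1]
force: [-1.7, -3.2, 14.0]
opening: 0.0081
gripper_force: 30.0
```

Emit:
{"api": "carry_out", "payload": {
  "deltas": [
    [[0, 0, -0.005, 0, -1], [0, 0, -0.01, 0, -1]]
  ]
}}

```text
clock: 15.4
tool_pos: [0.5286, 0.028, 0.0765]
orientation: [-180.0, 0.0, -80.2]
force: [0.9, -1.6, 1.3]
opening: 0.008
gripper_force: 30.0
```

When I eased up, the force fell from 14 N to 1.3 N at z 0.0765. The shackle is caught, so it has clicked. I'll release and rise.

Emit:
{"api": "carry_out", "payload": {
  "deltas": [
    [[0, 0, 0, 0, -0.3], [0, 0, 0, 0, -0.3], [0, 0, 0, 0, -0.3], [0, 0, 0, 0, -0.3], [0, 0, -0.02, 0, -0.3]]
  ]
}}

```text
clock: 15.9
tool_pos: [0.5278, 0.0278, 0.0797]
orientation: [179.9, -0.0, -80.2]
force: [0.1, -0.3, -0.1]
opening: 0.0302
gripper_force: 0.0
```

Emit:
{"api": "carry_out", "payload": {
  "deltas": [
    [[0, 0, -0.1, 0, -0.3], [0, 0, -0.3, 0, -0.3], [0, 0, -0.5, 0, -0.3], [0, 0, -0.7, 0, -0.3], [-0.3, 0, -0.8, 0, -0.3]]
  ]
}}

```text
clock: 16.4
tool_pos: [0.5222, 0.0725, 0.2407]
orientation: [-179.7, 0.0, -80.4]
force: [0.8, 1.5, -1.0]
opening: 0.0311
gripper_force: 0.0
```

```bash
python3 - <<'E'
from h import *
np.set_printoptions(precision=4,suppress=True)
w=shot('wrist','w8');w=shot('wrist');s=shot('side');t=shot('top')
o=ctrl.get_obs();print(o['clock'],o['tool_pos'],o['force'],o['opening'])
for n in ['lid_front','shackle_top','padlock','key']:
    ob=[]
    for nm,p in (('w',w),('s',s),('t',t)):
        r=ctrl.spot_point(p,n)[:2]; print(n,nm,[(np.round(q['centre']),round(q['p'],2)) for q in r])
        if r: ob.append((p,r[0]['centre']))
    if len(ob)>1: print('  ',*tri(ob),'ws',tri(ob[:2]))
# expected wrist pixel for crossbar top at locked vs up height
H=np.array([.5275,.0289])
for uv in [q['centre'] for q in ctrl.spot_point(w,'shackle_top')[:1]]:
    for z in (.13,.097): print('if z',z,onz(w,uv,z)-np.r_[H,z])
E
```

```text
16.6 [0.5201 0.0755 0.2367] [-0.362  -0.2734  0.5323] 0.030021213820413055
lid_front w [(array([325., 202.]), 0.75)]
lid_front s [(array([292., 235.]), 0.61)]
lid_front t [(array([304., 243.]), 0.81)]
   [0.5203 0.0578 0.1133] [np.float64(0.0023011373985201504), np.float64(0.0035842788602360722), np.float64(0.004416687614481035)] ws (array([0.5228, 0.0595, 0.1107]), [np.float64(0.001821386774950561), np.float64(0.0018213867749506422)])
shackle_top w [(array([323., 164.]), 0.83)]
shackle_top s [(array([303., 246.]), 0.69)]
shackle_top t [(array([320., 239.]), 0.45)]
   [0.5294 0.0252 0.1113] [np.float64(0.005295738314811386), np.float64(0.00525979450235314), np.float64(0.004307655458540033)] ws (array([0.5318, 0.029 , 0.1058]), [np.float64(0.004377666500001062), np.float64(0.0043776665000007505)])
padlock w [(array([323., 153.]), 0.84)]
padlock s [(array([300., 273.]), 0.73)]
padlock t [(array([322., 240.]), 0.43)]
   [0.5264 0.0232 0.0251] [np.float64(0.0069104282627225596), np.float64(0.002617796107326167), np.float64(0.006864787832267967)] ws (array([0.5274, 0.0312, 0.013 ]), [np.float64(0.0006162401717716906), np.float64(0.0006162401717716414)])
key w [(array([220.,  69.]), 0.61)]
key s [(array([363., 284.]), 0.69), (array([201., 200.]), 0.17)]
key t [(array([305., 242.]), 0.72), (array([347., 192.]), 0.47)]
   [ 0.5974 -0.0125  0.0354] [np.float64(0.0507995098121761), np.float64(0.05833898975156145), np.float64(0.10335530306879423)] ws (array([ 0.6477, -0.0429, -0.0036]), [np.float64(0.006578913733871963), np.float64(0.0065789137338720305)])
if z 0.13 [ 0.0009 -0.0008  0.    ]
if z 0.097 [0.0002 0.0031 0.    ]
```

```bash
python3 - <<'E'
from h import *
s=shot('side');w=shot('wrist')
for z in (.13,.097): print(z,proj(s,np.array([.5275,.0289,z])))
for p,n in ((s,'s'),(w,'w')):
  for q in ctrl.silhouettes(p,'shackle_top')[:2]:
    y,x=np.nonzero(q['mask']);print(n,q['p'],x.min(),x.max(),y.min(),y.max(),len(x))
    if n=='w' :
      for r in (y.min(),y.max()): 
        c=x[y==r].mean()
        for z in (.120,.087): print(r,z,onz(w,(c,r),z))
print(ctrl.get_obs()['clock'])
E
```

```text
0.13 [298.6956529  238.19683649]
0.097 [299.46695636 248.95928725]
s 0.64 294 307 246 265 107
w 0.88 314 324 140 190 532
140 0.12 [0.53220556 0.00663022 0.12      ]
140 0.087 [0.53195349 0.00833005 0.087     ]
190 0.12 [0.52548561 0.04350767 0.12      ]
190 0.087 [0.52442489 0.04964519 0.087     ]
17.45
```

The side mask tops out at row 246 (locked is about 248, up about 238). The span of 42 mm also fits the locked height. Handing in.

```bash
python3 -c "
from plant import ctrl
print(ctrl.close_job())"
```

```text
the job is handed in; nothing more can be done
None
```

The lid is shut and the padlock is locked through the hasp's eye: the shackle clicked and stayed down after release, the pressing force on it peaked at about 16 N, and nothing else was knowingly touched; I handed the job in at about 17.5 s, and no verdict came back.

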